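# Show the yellow-ring objective to the inspection camera

### The arm

A 7-joint arm with a two-finger parallel gripper is mounted at the origin on the work surface. World frame = base frame: x ahead of the robot, y to its left, z up, the work surface at z = 0. Lengths are in m, angles in rad, forces in N, time in s.
With the tool pointing down it reaches from about 0.425 to 0.95 m from the base axis. Payload 16.7 kg.
Tool frame: the origin (TCP) lies midway between the tips of the shut fingers; the grasp point (between the pads) lies 19 mm behind it (grasp_offset is the distance from the TCP to the grasp point, in m); z points along the fingers, y is the line along which they close (so a half turn about z gives the same grasp; the last joint's range is limited). The gripper opens to 94 mm and grips with 3 to 60 N. Pads are 16 mm wide; open, the fingers measure 119 mm over their backs; the gripper's body (75 mm by 177 mm) begins 78 mm behind the grasp point.
Start: joints at [1.056, 0.426, 0.074, 1.606, -0.034, 1.111, -0.067], TCP at [0.241, -0.63, 0.205] pointing down, gripper open.
Joint ranges: [-2.85, 2.85], [-0.5, 2.14], [-1.23, 1.37], [0.21, 2.46], [-1.02, 4.16], [0.16, 2.05], [-2.73, 2.73]. Speed limits (rad/s): [1.89, 1.89, 2.39, 2.39, 3.01, 3.01, 3.01].

### API

Orientations are given as a unit quaternion [w, x, y, z].
In Python, from workcell import * gives the robot as it stands. The module is installed in compiled form; this text tells all that it offers.
- The arm moves only by the tool apply_moves, never from a script. Its argument "commands" is text: rows parted by semicolons, each of 7 numbers parted by spaces: the finger opening in cm, from 0 to 9.4, then the shift along the tool's x, y, z in cm, then the turn, a rotation vector about the tool's x, y, z in rad. In form: grip tx ty tz ax ay az; .... A call has 1 to 20 rows; each row is the pose to reach, as a shift and turn from the pose commanded when the call began, along the tool's axes at that moment; what a row does not reach only later rows make up. A row lasts 1/8 s, in which the tool goes at most 62.5 mm and 10.7 degrees, less where a joint would pass 70% of its speed; a pose out of reach is approached as far as the arm can. A call with a gripper value outside its range is refused whole. The fingers move at their own pace and stop on an object; "grip_force" is the grip in N (left out, the last holds). Time passes only in rows, so rows that repeat a pose let the fingers close. It gives the time, the measured TCP pose, the force, the opening and the grip force at its end, in the units of the state.
- state(): the state, without advancing time (a new reading comes with each control period).
- read_camera(name): name is "scene" or "top" or "wrist"; returns the picture (400x640x3 uint8, blue, green, red); there is no depth.
- camera_model(name): a dict with "fx", "fy", "cx", "cy" (pixels), "D" ([k1, k2, p1, p2, k3] as OpenCV has them; the pictures are not rectified), "view" (4x4, takes a point from world to camera coordinates). Camera axes: x right, y down, z forward; pixel columns grow to the right and rows downward; lengths in m; the calibration is good to about 2 mm. A picture is of the moment at which its call begins: read the wrist's pose just before it. camera_model takes no time and is no camera call; for the wrist camera it gives the pose at the moment of the call.
- job_done(): hands the job in; it is judged then, once.
The state is a dict: "time_s": time; "q": joint angles; "joint_vel": joint speeds; "tau": joint torques, N m; "position": TCP position; "eef_rot": TCP orientation; "force": force on the tool from outside, world axes, zero at the start; "wrist_torque": the same for the moment, N m; "finger_gap": opening from 0.0 (shut) to 1.0 (fully open); "grip_force": force on a finger pad.
Only numpy, scipy, OpenCV 4.12 (cv2) and the standard library are available. Lean on these libraries where they do the work, as an engineer would, in place of code of your own. Each camera call takes 0.05 s, during which the arm holds its last target. There are 200 camera calls.

### The job

Take the microscope objective with the yellow ring out of the blue storage rack and show its front lens (its lower, narrow end) to the small tilted inspection camera: hold it in the air in line with the camera, the lens looking straight into the camera's glass from 60 mm away. Finish while still holding it there, motionless and touching nothing else. Do not knock the camera out of its aim, and leave the other objectives and everything else on the bench where they stand.

Things in the scene. Friction and masses are not known exactly. Their poses are not given: they have to be found in the camera images.
- obj_yellow: Microscope objective, yellow band and yellow disc at its top, 71 mm long, 110 to 210 g, round (yaw means nothing). Origin: front lens at the nose's tip, lowest point, 8 mm above the table; z along its axis to the thread, up. Nose 20 mm across, up to z = 26 mm, in the well; aluminium barrel 32 mm across, z = 26 to 66 mm, standing on the rack's top; thread collar 20 mm across, 5 mm tall.
- yellow_front (a point): Centre of the yellow objective's front lens, at the tip of its nose (its body's origin).
- yellow_thread (a point): Top end of the yellow objective's thread, 71 mm from the front lens along its axis.
- obj_blue: The same kind and size of objective with a blue ring; leave it in its well. Origin at its front lens, z up.
- obj_red: The same kind and size of objective with a red ring; leave it in its well. Origin at its front lens, z up.
- dust_plug: Black plastic plug filling the fourth well: a round head 32 mm across and 14 mm tall above the rack; leave it. Origin at the lower end of its stem, 26 mm below the head, z up.
- rack: Blue storage block, fixed, 70 x 262 x 34 mm (x, y, z), origin: centre of its underside. Four upright wells 24 mm across in a row along its y axis, at y = -99, -33, 33 and 99 mm; which objective is in which well varies. Free space beside the objectives is on the rack's x sides.
- camera_stand: Yoke of the inspection camera, fixed: dark base plate 110 x 110 x 14 mm with two aluminium uprights, 33 mm either side in its y, to 114 mm high; the camera's pivot runs along its y axis at 100 mm above the origin (centre of the underside). The camera leans towards its -x side.
- camera_glass (a point): Centre of the camera's front glass (26 mm across, in a black barrel 36 mm across, grey light ring 54 mm across), 55 mm from the pivot. Its z axis is the line of sight, out of the glass: up, and tilted 0.25 to 0.65 rad from vertical to the stand's -x side, roughly towards the robot. The white head, 46 mm across, is held by friction and turns if pushed.
- oil_bottle: Small amber bottle with a black cap, 30 mm across, 62 mm tall; origin under its centre. Leave alone.
- petri_dish: Closed clear dish with red contents, 90 mm across, 15 mm tall; origin under its centre. Leave alone.
- slide_box: Blue slide storage box, 90 x 180 x 34 mm; origin under its centre. Leave alone.
- beaker: Glass beaker, 68 mm across, 90 mm tall; origin under its centre. Leave alone.
- coverslip_box: Orange box, 45 x 60 x 18 mm; origin under its centre. Leave alone.

How it is judged:
On the way:
1. the yellow objective is gripped and lifted clear out of the rack (height (world z) of yellow_front above 0.045 m and contact force between obj_yellow and the fingers above 1 N and contact force between obj_yellow and rack below 0.05 N), for 0.2 s.
At the end, for the whole second after the job is handed in: Yellow objective held by the fingers, at rest, free of camera and rack; front lens facing the glass at 45 to 75 mm, within 10 mm of the line of sight in both directions, axis within 0.17 rad; glass within 6 mm of its start, other objectives and plug within 20 mm, the rest within 30 mm (z of yellow_front in the frame of camera_glass between 0.045 and 0.075 m and x of yellow_front in the frame of camera_glass between -0.01 and 0.01 m and y of yellow_front in the frame of camera_glass between -0.01 and 0.01 m and angle between the z axis of obj_yellow and the z axis of camera_glass, either way round below 0.17 rad and z of yellow_thread in the frame of camera_glass above 0.1 m and height (world z) of yellow_front above 0.12 m and contact force between obj_yellow and the fingers above 1 N and contact force between obj_yellow and camera_stand below 0.05 N and contact force between obj_yellow and rack below 0.05 N and linear speed of obj_yellow below 0.02 m/s and angular speed of obj_yellow below 0.2 rad/s and distance of each of obj_blue, obj_red, dust_plug from where it was at the start of the episode below 0.02 m and distance of each of oil_bottle, petri_dish, slide_box, beaker, coverslip_box from where it was at the start of the episode below 0.03 m and distance of camera_glass from where it was at the start of the episode below 0.006 m); the arm keeps its last pose, push and grip.
It fails at once if the camera is knocked out of its aim (glass moved by more than 6 mm) (distance of camera_glass from where it was at the start of the episode above 0.006 m).
It fails at once if another objective or the plug is pulled out, or moved by more than 20 mm (distance of any of obj_blue, obj_red, dust_plug from where it was at the start of the episode above 0.02 m).
It fails at once if something else on the bench is moved by more than 30 mm or knocked over (distance of any of oil_bottle, petri_dish, slide_box, beaker, coverslip_box from where it was at the start of the episode above 0.03 m or angle between any of oil_bottle, petri_dish, slide_box, beaker, coverslip_box's own z axis and vertical above 0.5 rad).
It also fails if it takes over 38 s, if anything falls off the work surface, if the arm or the gripper's body presses on something with over 40 N, if the wrist force passes 120 N, or if a joint passes its speed limit or range.

## Working session

There is one attempt and no reset: what is moved stays moved. The work goes in short steps, Python scripts to look and compute and a tool call to move; the robot and the scene stay as the last step left them, time stands still between calls to the robot, and variables do not carry over. Pictures are saved under pics/ and viewed, at most 10 in all, crops included, and the job is handed in when it is done.

Besides the shell and the picture viewer there is one more tool, called after "Call:" as name(argument=value, ...) on one line, values as JSON. apply_moves: Moves the arm, as the interface text tells. Its arguments: {"type":"object","properties":{"commands":{"type":"string"},"grip_force":{"type":"number"}},"required":["commands"]}

```bash
mkdir -p pics; python3 - <<'E'
from workcell import *
import cv2,numpy as np
s=state();print(s['time_s'],s['position'],s['eef_rot'],s['finger_gap'])
for n in ["scene","top","wrist"]:
    m=camera_model(n);print(n,m['fx'],m['fy'],m['cx'],m['cy'],m['D'],np.round(m['view'],4).tolist())
    cv2.imwrite(f'pics/{n}0.png',read_camera(n))
E
```

```text
0.0 [ 0.24126494 -0.62994728  0.20477565] [-6.15230950e-04  9.83322667e-01  1.81868438e-01 -1.61683138e-04] 1.0020029603068146
scene 498.4722026981009 498.4722026981009 317.42224497749777 200.79618023337258 [0.03472292 0.         0.         0.         0.        ] [[-0.6598, 0.7514, -0.0064, 0.3826], [0.6437, 0.5609, -0.5206, -0.3357], [-0.3876, -0.3477, -0.8538, 1.8161], [0.0, 0.0, 0.0, 1.0]]
top 468.8343471301926 468.8343471301926 326.7534893646527 198.67446007876958 [0.03316654 0.         0.         0.         0.        ] [[-0.0264, -0.9996, -0.0137, 0.06], [-0.9978, 0.0272, -0.0611, 0.5882], [0.0615, 0.0121, -0.998, 1.8434], [0.0, 0.0, 0.0, 1.0]]
wrist 298.46037927402216 298.46037927402216 319.45271321185174 199.60464704559678 [-0.00310979  0.          0.          0.          0.        ] [[0.357, -0.9341, -0.0018, -0.6733], [-0.9093, -0.3479, 0.2282, -0.0239], [-0.2138, -0.0798, -0.9736, 0.3908], [0.0, 0.0, 0.0, 1.0]]
```

View pics/top0.png

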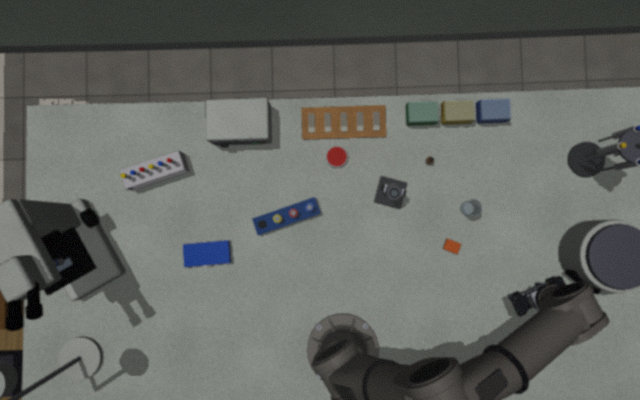

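View pics/scene0.png

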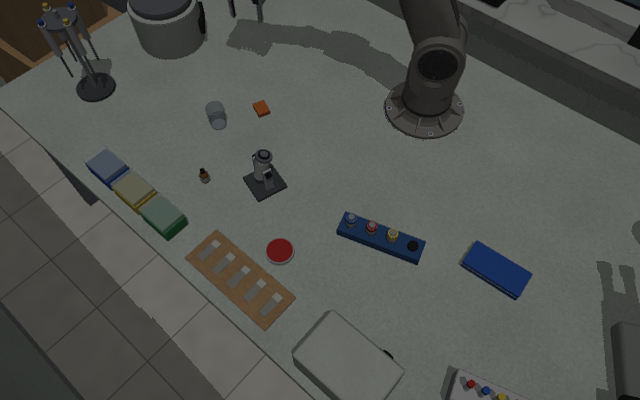

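The rack is at about (287,215) in the top picture, yellow second from its left at (277,218), and the camera stand is at (391,192). In the scene picture yellow is at (393,235) and the camera head at (263,165). I'll zoom in on both.

```bash
cat > h.py <<'E'
from workcell import *
import cv2,numpy as np
from scipy.spatial.transform import Rotation as R
def ray(m,uv):
    K=np.array([[m['fx'],0,m['cx']],[0,m['fy'],m['cy']],[0,0,1]])
    n=cv2.undistortPoints(np.array([[uv]],float),K,np.array(m['D'],float))[0,0]
    V=np.array(m['view']);d=V[:3,:3].T@np.array([n[0],n[1],1]);d/=np.linalg.norm(d)
    return -V[:3,:3].T@V[:3,3],d
def onz(m,uv,z):
    o,d=ray(m,uv);return o+d*(z-o[2])/d[2]
def tri(*obs):
    A=np.zeros((3,3));b=np.zeros(3);P=[]
    for m,uv in obs:
        o,d=ray(m,uv);M=np.eye(3)-np.outer(d,d);A+=M;b+=M@o;P.append((M,o))
    p=np.linalg.solve(A,b);return p,[np.linalg.norm(M@(p-o)) for M,o in P]
def proj(m,p):
    V=np.array(m['view']);K=np.array([[m['fx'],0,m['cx']],[0,m['fy'],m['cy']],[0,0,1]])
    return cv2.projectPoints(np.array([p],float),cv2.Rodrigues(V[:3,:3])[0],V[:3,3],K,np.array(m['D'],float))[0].ravel()
E
python3 - <<'E'
from h import *
t=cv2.imread('pics/top0.png');s=cv2.imread('pics/scene0.png')
f=lambda a:cv2.resize(a,(400,300),interpolation=cv2.INTER_CUBIC)
a=np.vstack([np.hstack([f(t[165:225,352:432]),f(s[140:200,225:305])]),np.hstack([f(t[185:245,247:327]),f(s[200:275,333:433])])])
cv2.imwrite('pics/z.png',a)
hsv=cv2.cvtColor(t,cv2.COLOR_BGR2HSV)
m=cv2.inRange(hsv,(18,90,90),(35,255,255));m[:200]=0;m[235:]=0;m[:,:250]=0;m[:,330:]=0
v,u=np.nonzero(m);print(u.mean(),v.mean(),len(u));print(onz(camera_model('top'),(u.mean(),v.mean()),.074))
for p in [(255,232)]: pass
hsv=cv2.cvtColor(s,cv2.COLOR_BGR2HSV)
m=cv2.inRange(hsv,(18,90,90),(35,255,255));m[:215]=0;m[255:]=0;m[:,:375]=0;m[:,410:]=0
v,u=np.nonzero(m);print(u.mean(),v.mean(),len(u));print(onz(camera_model('scene'),(u.mean(),v.mean()),.074))
E
```

```text
277.90909090909093 218.3181818181818 22
[0.51564638 0.23338638 0.074     ]
392.72972972972974 232.8918918918919 37
[0.51795125 0.2412531  0.074     ]
```

View pics/z.png

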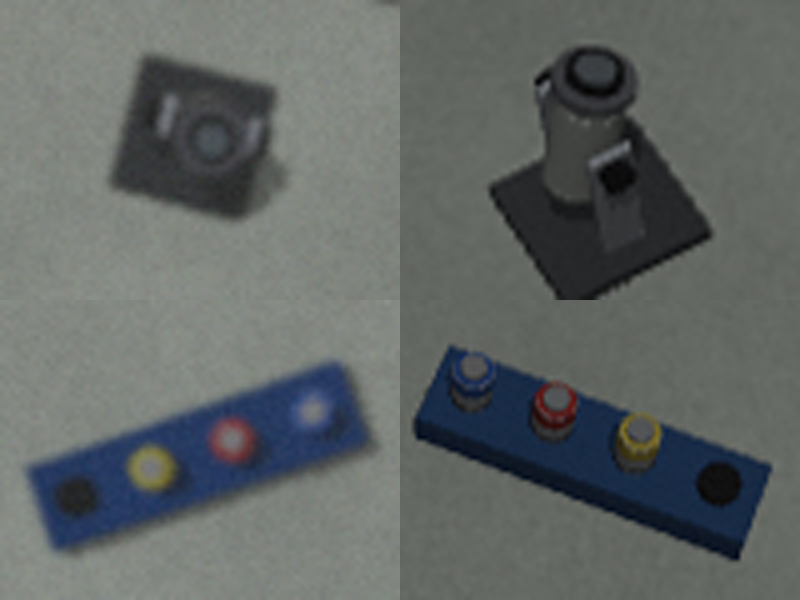

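Crops: the lens glass is at about (394,192.6) in the top picture and (264,154) in the scene. The rack runs plug, yellow, red, blue. The camera leans toward the robot and a little sideways.

```bash
python3 - <<'E'
from h import *
T=camera_model('top');S=camera_model('scene')
g,e=tri((T,(352+210/5,165+138/5)),(S,(225+195/5,140+70/5)));print('glass',g,e)
c=np.array([onz(T,(352+a/5,165+b/5),.014) for a,b in [(147,55),(275,90),(245,218),(112,185)]]);print('base',c.mean(0),[np.linalg.norm(c[i]-c[i-1]) for i in range(4)])
d=c[0]+c[1]-c[2]-c[3];print('stand x yaw',np.arctan2(d[1],d[0]))
d=c[0]-c[1]+c[3]-c[2];print('stand y yaw',np.arctan2(d[1],d[0]))
cs=np.array([onz(S,(225+(a)/5,140+b/5),.014) for a,b in [(90,187),(170,303),(310,235)]]);print('base scene',cs, (cs[0]+cs[2])/2)
p=c.mean(0)+[0,0,.086];v=g-p;print('v',v,np.linalg.norm(v),'tilt',np.arccos(v[2]/np.linalg.norm(v)),np.arctan2(v[1],v[0]))
w=[onz(T,(247+a/5,185+(b-300)/5),z) for a,b,z in [(76,496,.048),(152,468,.079),(234,440,.079),(315,412,.079)]];print('wells',w)
ws=[onz(S,(333+(a-400)/4,200+(b-300)/4),z) for a,b,z in [(719,483,.048),(640,429,.079),(556,398,.079),(474,366,.079)]];print('wells scene',ws)
w=np.array(w);d=w[0]-w[3];print('row yaw',np.arctan2(d[1],d[0]),np.linalg.norm(d[:2]))
print(R.from_quat(state()['eef_rot'],scalar_first=True).as_matrix().round(3))
E
```

```text
glass [ 0.59624541 -0.20456562  0.14790592] [np.float64(0.0016472709548767746), np.float64(0.0016472709548768297)]
base [ 0.6080074  -0.21136483  0.014     ] [np.float64(0.1075465150967362), np.float64(0.10515430984398698), np.float64(0.10478396554357655), np.float64(0.10827034101371225)]
stand x yaw -0.2796771024135169
stand y yaw 1.2865006838814828
base scene [[ 0.6465877  -0.26818701  0.014     ]
 [ 0.67572424 -0.16505492  0.014     ]
 [ 0.57875571 -0.13286703  0.014     ]] [ 0.6126717  -0.20052702  0.014     ]
v [-0.01176199  0.00679921  0.04790592] 0.04979508390600178 tilt 0.27633748326264546 2.6174570699406425
wells [array([0.49497152, 0.2981679 , 0.048     ]), array([0.51450701, 0.23477425, 0.079     ]), array([0.53428044, 0.17138066, 0.079     ]), array([0.5540966 , 0.10868795, 0.079     ])]
wells scene [array([0.50048083, 0.30555338, 0.048     ]), array([0.51823578, 0.24169066, 0.079     ]), array([0.53826168, 0.17939929, 0.079     ]), array([0.55704421, 0.11642479, 0.079     ])]
row yaw 1.873260887158364 0.19849037288698207
[[ 0.934  0.358 -0.   ]
 [ 0.358 -0.934  0.001]
 [-0.    -0.001 -1.   ]]
```

```bash
cat >> h.py <<'E'
def plan(p,xdir=None,zdir=(0,0,-1),yang=None):
    """shift cm/rotvec from current pose to TCP pose p, tool z zdir, tool x near angle yang"""
    s=state();R0=R.from_quat(s['eef_rot'],scalar_first=True);p0=np.array(s['position'])
    z=np.array(zdir,float);z/=np.linalg.norm(z);x=np.array([np.cos(yang),np.sin(yang),0]);x-=z*(x@z);x/=np.linalg.norm(x)
    R1=R.from_matrix(np.array([x,np.cross(z,x),z]).T)
    print('t',s['time_s'],'shift cm',(R0.inv().apply(np.array(p)-p0)*100).round(2),'rot',(R0.inv()*R1).as_rotvec().round(3))
E
python3 - <<'E'
from h import *
s=state();m=camera_model('wrist');V=np.array(m['view']);C=-V[:3,:3].T@V[:3,3]
R0=R.from_quat(s['eef_rot'],scalar_first=True)
print(R0.inv().apply(C-s['position']),R0.inv().apply(V[2,:3]),R0.inv().apply(V[0,:3]))
plan([.24,-.63,.36],yang=.366)
plan([.50,-.22,.36],yang=1.24)
E
```

```text
[ 0.06540334 -0.00073683 -0.17986608] [-2.28168964e-01 -7.99908864e-04  9.73621222e-01] [-7.98611145e-04  9.99999480e-01  6.34425541e-04]
t 0.15 shift cm [ -0.12  -0.06 -15.51] rot [-0.001  0.    -0.   ]
t 0.15 shift cm [ 38.82 -29.05 -15.48] rot [-0.001 -0.    -0.874]
```

Call:
apply_moves(commands="9.4 0 0 -6 0 0 0; 9.4 0 0 -11 0 0 0; 9.4 4 -4 -11 0 0 -0.1; 9.4 8 -7 -11 0 0 -0.2; 9.4 13 -10 -11 0 0 -0.3; 9.4 18 -13.5 -11 0 0 -0.4; 9.4 23 -17 -11 0 0 -0.5; 9.4 28 -21 -11 0 0 -0.6; 9.4 33 -25 -11 0 0 -0.75; 9.4 36 -27 -11 0 0 -0.87; 9.4 38 -29 -11 0 0 -0.87; 9.4 38 -29 -11 0 0 -0.87; 9.4 38 -29 -11 0 0 -0.87")

```text
time_s: 1.78
position: [0.4921, -0.2244, 0.3154]
eef_rot: [-0.0, 0.815, 0.579, -0.0]
force: [-0.3, 0.1, 0.1]
finger_gap: 0.996
grip_force: 0.0
```

```bash
cat > snap.py <<'E'
from h import *
import sys,pickle
m=camera_model('wrist');im=read_camera('wrist');cv2.imwrite(f'pics/{sys.argv[1]}.png',im)
pickle.dump(m,open(f'{sys.argv[1]}.pkl','wb'));s=state();print(s['time_s'],s['position'],s['q'])
E
python3 snap.py w1; python3 -c "
from h import *
m=camera_model('wrist')
for p in [(.515,.237,.079),(.6,-.205,.15)]: print(proj(m,p))
plan([.52,-.08,.28],yang=1.24)"
```

```text
1.825 [ 0.49202884 -0.22463387  0.31538982] [ 0.58586873  0.13976731 -0.30865348  1.74828273  0.04473793  1.26065324
 -0.07013293]
[ 198.56038867 -229.46088902]
[404.23764486 140.51882101]
t 1.825 shift cm [14.58 -2.13  3.54] rot [-0.     0.    -0.006]
```

View pics/w1.png

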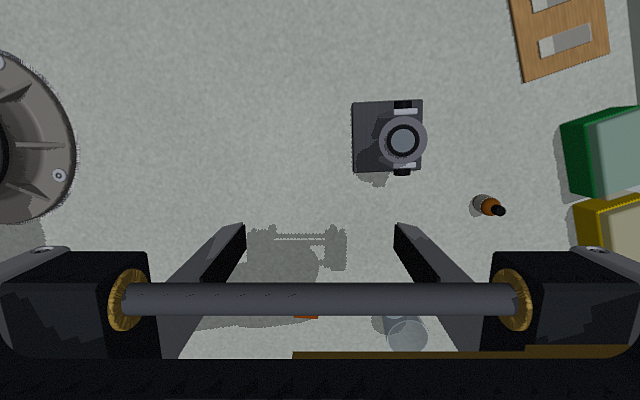

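Wrist picture 1: the glass is at (403,141), upright tops at (404,104) and (402,170), base corners at (352,102), (423,99), (424,170) and (353,173). I'll take a second view from the rack side.

Call:
apply_moves(commands="9.4 5 0 1 0 0 0; 9.4 10 -1 3 0 0 0; 9.4 14.5 -2 5 0 0 0; 9.4 14.5 -2 5 0 0 0; 9.4 14.5 -2 5 0 0 0")

```text
time_s: 2.45
position: [0.5213, -0.0815, 0.2657]
eef_rot: [0.0, 0.816, 0.579, -0.0]
force: [0.1, -0.9, 0.1]
finger_gap: 0.997
grip_force: 0.0
```

```bash
python3 snap.py w2; python3 -c "
from h import *
plan([.5,.17,.22],yang=1.873)
a=cv2.imread('pics/w2.png')[:,250:570];cv2.imwrite('pics/w2z.png',cv2.resize(a[0:220],None,fx=2.4,fy=2.4,interpolation=cv2.INTER_CUBIC))"
```

```text
2.5 [ 0.52136236 -0.08182875  0.26584388] [ 0.40960595  0.15880864 -0.4194489   1.83917789  0.07083513  1.1577481
 -0.37090336]
t 2.5 shift cm [ 23.06 -10.35   4.57] rot [ 0.    0.   -0.64]
```

View pics/w2z.png

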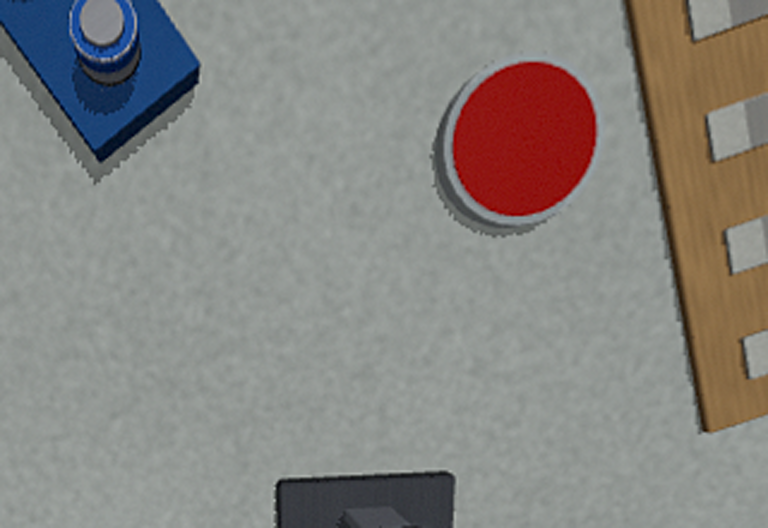

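This crop ends above the camera: it shows the blue objective, the dish and the stand's far edge at about v=200. The glass is lower down.

```bash
python3 -c "
from h import *
f=lambda a:cv2.resize(a,(400,400),interpolation=cv2.INTER_CUBIC)
cv2.imwrite('pics/w12.png',np.hstack([f(cv2.imread('pics/w1.png')[90:190,340:440]),f(cv2.imread('pics/w2.png')[185:325,340:480])]))"
```

```text
(no output)
```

View pics/w12.png

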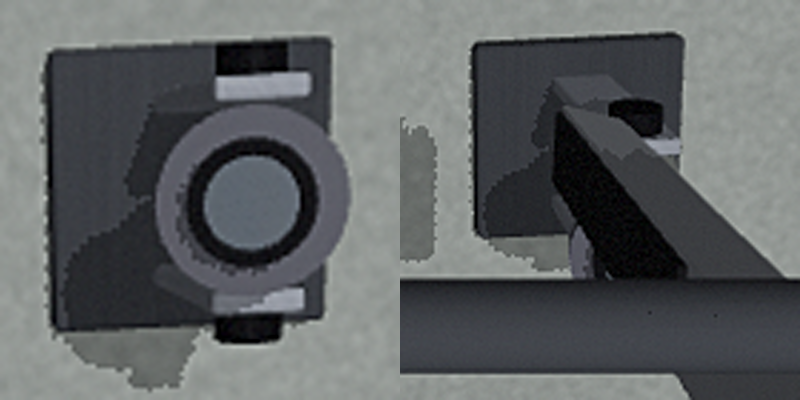

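View 1 (left): the glass centre is at full-picture (402.8,140.5), with the base corners clear. In view 2 a finger hides the glass. I'll solve the lean from view 1 plus the known geometry.

```bash
cat > solve.py <<'E'
from h import *
import pickle
from scipy.optimize import least_squares
m=pickle.load(open('w1.pkl','rb'))
f=lambda a,b:(340+a/4,90+b/4)
c=np.array([onz(m,f(*q),.014) for q in [(48,50),(331,38),(326,321),(52,330)]])
print('corners',c.round(4).tolist(),'edges',[np.linalg.norm(c[i]-c[i-1]).round(4) for i in range(4)])
# stand axes: image right = +x world, image up = +y
dx=c[1]+c[2]-c[0]-c[3];dy=c[0]+c[1]-c[2]-c[3];yaw=(np.arctan2(dx[1],dx[0])+np.arctan2(dy[1],dy[0])-np.pi/2)/2
o=c.mean(0);print('centre',o,'yaw',yaw)
def glass(t,o,yaw): return np.array([o[0],o[1],.1])+.055*np.array([-np.sin(t)*np.cos(yaw),-np.sin(t)*np.sin(yaw),np.cos(t)])
T=camera_model('top');S=camera_model('scene')
for cam,uv in [(m,f(251,202)),(T,(394,192.6)),(S,(264,154))]:
    r=least_squares(lambda t:proj(cam,glass(t[0],o,yaw))-uv,[.4]);print('tilt',r.x,'resid px',r.fun,glass(r.x[0],o,yaw))
print('uprights',onz(m,f(263,85),.114),onz(m,f(258,300),.114))
g,e=tri((m,f(251,202)),(T,(394,192.6)),(S,(264,154)));print('tri',g,e)
E
python3 solve.py
```

```text
corners [[0.5739, -0.1397, 0.014], [0.6779, -0.1713, 0.014], [0.648, -0.2765, 0.014], [0.5422, -0.2434, 0.014]] edges [np.float64(0.1085), np.float64(0.1087), np.float64(0.1093), np.float64(0.1109)]
centre [ 0.61049066 -0.20770936  0.014     ] yaw -0.2931143001318435
tilt [0.24697726] resid px [0.00529504 0.16279092] [ 0.59761808 -0.20382432  0.15333107]
tilt [0.25133343] resid px [-0.37708805 -0.111099  ] [ 0.59739579 -0.20375723  0.15327199]
tilt [0.28581014] resid px [-0.24675688 -0.89246969] [ 0.59564562 -0.20322902  0.15276885]
uprights [ 0.62040065 -0.17571186  0.114     ] [ 0.60119439 -0.23888916  0.114     ]
tri [ 0.59720974 -0.2038933   0.15013372] [np.float64(0.0012111715913083227), np.float64(0.0016308847921405866), np.float64(0.002119258087756429)]
```

Three views agree: tilt ≈ 0.25, stand yaw −0.293, glass ≈ (0.597,−0.204,0.153). Next I'll look at yellow.

```bash
python3 -c "
from h import *
plan([.54,.13,.2],yang=1.873)"
```

```text
t 2.5 shift cm [20.61 -5.25  6.58] rot [ 0.    0.   -0.64]
```

Call:
apply_moves(commands="9.4 5 -1 0 0 0 -0.15; 9.4 10 -3 2 0 0 -0.3; 9.4 15 -4 4 0 0 -0.45; 9.4 20 -5 6 0 0 -0.6; 9.4 20 -5 6 0 0 -0.64; 9.4 20 -5 6 0 0 -0.64; 9.4 20 -5 6 0 0 -0.64")

```text
time_s: 3.38
position: [0.5405, 0.1237, 0.2059]
eef_rot: [0.0, 0.593, 0.805, 0.0]
force: [-0.1, -0.6, 0.7]
finger_gap: 1.0
grip_force: 0.0
```

```bash
python3 snap.py w3; python3 - <<'E'
from h import *
import pickle
im=cv2.imread('pics/w3.png');m=pickle.load(open('w3.pkl','rb'))
hsv=cv2.cvtColor(im,cv2.COLOR_BGR2HSV)
k=cv2.inRange(hsv,(20,120,60),(35,255,255))
n,l,st,c=cv2.connectedComponentsWithStats(k)
for i in range(1,n):
    if st[i,4]>60: print(st[i],c[i],onz(m,c[i],.074))
cv2.imwrite('pics/w3z.png',im[:,:])
E
```

```text
3.425 [0.54036265 0.12389839 0.20590243] [ 0.17672017  0.28605024 -0.61694456  1.84795696  0.18834874  1.06523559
 -0.21087926]
[318  60  31  32 367] [332.31607629  76.0027248 ] [0.51732344 0.23978345 0.074     ]
[107 269  39  62 840] [120.1702381 297.125    ] [ 0.35519556 -0.06241165  0.074     ]
[495 269  14  13  62] [501.32258065 275.48387097] [0.76729382 0.09377449 0.074     ]
[509 270  24  61 492] [522.66260163 305.5203252 ] [0.80796494 0.06593809 0.074     ]
```

View pics/w3.png

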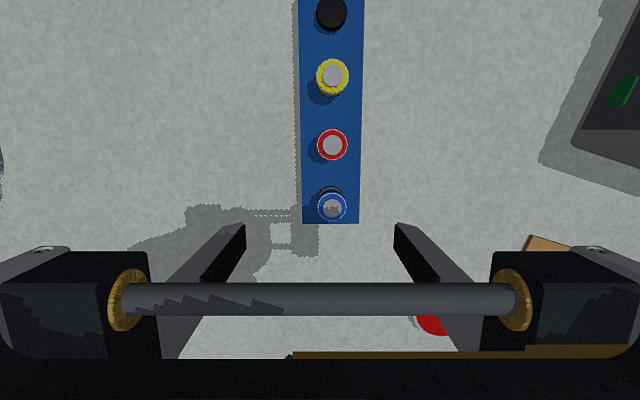

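Wrist picture 3: yellow's top is at (333,75) and the rack's row is upright in the image, so the tool yaw is right. Three views put yellow at about (0.517,0.238).

```bash
python3 -c "
from h import *
m=camera_model('wrist');print(onz(m,(333,75.3),.074),onz(m,(332,75),.079),onz(m,(332,145),.079),onz(m,(332,14),.048))
plan([.5165,.238,.13],yang=1.87)
plan([.5165,.238,.044],yang=1.87)"
```

```text
[0.51764387 0.240773   0.074     ] [0.51667576 0.2398903  0.079     ] [0.5369541  0.17672223 0.079     ] [0.49864104 0.30041676 0.048     ]
t 3.425 shift cm [11.61  1.11  7.59] rot [0.001 0.001 0.003]
t 3.425 shift cm [11.61  1.1  16.19] rot [0.001 0.001 0.003]
```

Call:
apply_moves(commands="9.4 4 0.4 0 0 0 0; 9.4 8 0.8 2 0 0 0; 9.4 11.6 1.1 5 0 0 0; 9.4 11.6 1.1 8 0 0 0; 9.4 11.6 1.1 11 0 0 0; 9.4 11.6 1.1 13 0 0 0; 9.4 11.6 1.1 15 0 0 0; 9.4 11.6 1.1 16.2 0 0 0; 9.4 11.6 1.1 16.2 0 0 0; 9.4 11.6 1.1 16.2 0 0 0")

```text
time_s: 4.68
position: [0.516, 0.2395, 0.0442]
eef_rot: [0.0, 0.592, 0.806, 0.0]
force: [-0.4, -0.1, -0.1]
finger_gap: 1.001
grip_force: 0.0
```

```bash
python3 -c "
from h import *
s=state();print(s['time_s'],s['position'],s['force'])
plan([.5165,.238,.044],yang=1.87)"
```

```text
4.675 [0.51598183 0.23945946 0.04417064] [-0.37392036 -0.07590935 -0.05684787]
t 4.675 shift cm [-0.15  0.01  0.02] rot [ 0.001 -0.     0.006]
```

Call:
apply_moves(commands="3 0 0 0 0 0 0; 2.6 0 0 0 0 0 0; 2.6 0 0 0 0 0 0; 2.6 0 0 0 0 0 0; 2.6 0 0 0 0 0 0; 2.6 0 0 0 0 0 0; 2.6 0 0 0 0 0 0; 2.6 0 0 0 0 0 0", grip_force=35)

```text
time_s: 5.68
position: [0.5156, 0.2392, 0.0435]
eef_rot: [-0.0, 0.592, 0.806, 0.0]
force: [0.3, 0.4, -0.3]
finger_gap: 0.34
grip_force: 35.0
```

Gripped at 32 mm, which matches the barrel. Lifting.

Call:
apply_moves(commands="2.6 0 0 -1 0 0 0; 2.6 0 0 -3 0 0 0; 2.6 0 0 -6 0 0 0; 2.6 0 0 -10 0 0 0; 2.6 0 0 -15 0 0 0; 2.6 0 0 -20 0 0 0; 2.6 0 0 -23 0 0 0; 2.6 0 0 -23 0 0 0; 2.6 0 0 -23 0 0 0")

```text
time_s: 6.8
position: [0.5149, 0.2389, 0.2733]
eef_rot: [-0.0, 0.591, 0.806, -0.0]
force: [0.5, -0.6, -1.7]
finger_gap: 0.335
grip_force: 35.0
```

```bash
python3 - <<'E'
from h import *
t=.253;yaw=-.293
a=np.array([-np.sin(t)*np.cos(yaw),-np.sin(t)*np.sin(yaw),np.cos(t)]);g=np.array([.5973,-.2037,.153])
# front lens to TCP along axis at grasp: TCP z .0437 - .008
for d in (.12,.06):
    p=g+a*(d+.0357);print(p)
    for yy in (1.0,1.24,1.5): plan(p,zdir=-a,yang=yy)
s=state();print(s['finger_gap'],s['grip_force'],s['q'])
E
```

```text
[ 0.55998777 -0.19244354  0.30374342]
t 6.8 shift cm [-42.49  -8.66  -3.02] rot [-0.258 -0.042  0.863]
t 6.8 shift cm [-42.49  -8.66  -3.02] rot [-0.248 -0.071  0.631]
t 6.8 shift cm [-42.49  -8.66  -3.02] rot [-0.234 -0.1    0.381]
[ 0.57436628 -0.19678129  0.24565347]
t 6.8 shift cm [-43.34  -7.42   2.79] rot [-0.258 -0.042  0.863]
t 6.8 shift cm [-43.34  -7.42   2.79] rot [-0.248 -0.071  0.631]
t 6.8 shift cm [-43.34  -7.42   2.79] rot [-0.234 -0.1    0.381]
0.3345541203328505 34.99932289123535 [ 0.02164229  0.26062061 -0.68049138  1.73445211  0.17434602  1.20853781
 -0.39949999]
```

Call:
apply_moves(commands="2.6 -4 -1 -1 0 0 0.05; 2.6 -8 -2 -2 0 0 0.1; 2.6 -13 -3 -3 -0.06 -0.02 0.16; 2.6 -18 -4 -3 -0.1 -0.03 0.26; 2.6 -23 -5 -3 -0.14 -0.04 0.36; 2.6 -28 -6 -3 -0.18 -0.05 0.46; 2.6 -33 -7 -3 -0.22 -0.06 0.56; 2.6 -38 -8 -3 -0.248 -0.071 0.631; 2.6 -41 -8.5 -3 -0.248 -0.071 0.631; 2.6 -42.5 -8.7 -3 -0.248 -0.071 0.631; 2.6 -42.5 -8.7 -3 -0.248 -0.071 0.631; 2.6 -42.5 -8.7 -3 -0.248 -0.071 0.631; 2.6 -42.5 -8.7 -3 -0.248 -0.071 0.631")

```text
time_s: 8.43
position: [0.5603, -0.191, 0.3036]
eef_rot: [0.1, 0.806, 0.578, 0.078]
force: [0.5, 0.7, -2.0]
finger_gap: 0.336
grip_force: 35.0
```

```bash
python3 snap.py w4; python3 - <<'E'
from h import *
t=.253;yaw=-.293
a=np.array([-np.sin(t)*np.cos(yaw),-np.sin(t)*np.sin(yaw),np.cos(t)]);g=np.array([.5973,-.2037,.153])
plan(g+a*(.06+.0357),zdir=-a,yang=1.24)
T=read_camera('top');S=read_camera('scene');W=cv2.imread('pics/w4.png')
cv2.imwrite('pics/s4.png',S);cv2.imwrite('pics/t4.png',T)
f=lambda a,w:cv2.resize(a,(w,400),interpolation=cv2.INTER_CUBIC)
cv2.imwrite('pics/c4.png',np.hstack([f(S[100:200,215:305],360),f(W[160:360,210:430],440)]))
E
```

```text
8.475 [ 0.56028716 -0.19129856  0.30359013] [ 0.52372243  0.08432889 -0.33506709  1.86078484  0.06373956  0.94924941
 -0.16544072]
t 8.475 shift cm [-0.12  0.01  5.99] rot [ 0.001 -0.001  0.001]
```

View pics/c4.png

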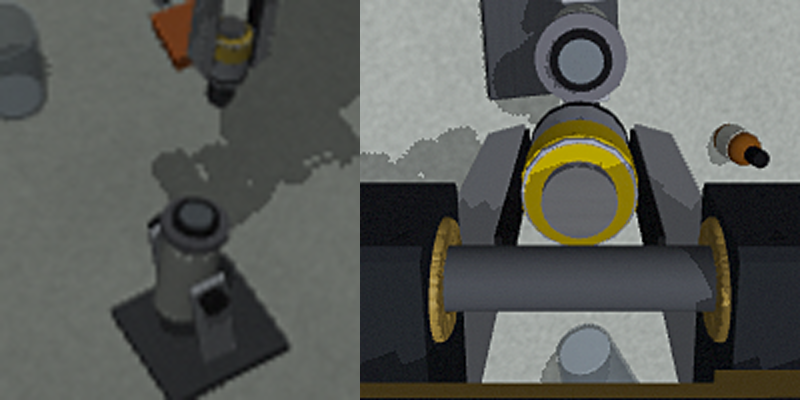

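The wrist view (right) has the glass centre at full-picture (320,191) and yellow's thread top at (319.5,260). I'll use these to check glass position and in-hand offset.

```bash
python3 - <<'E'
from h import *
import pickle
m1=pickle.load(open('w1.pkl','rb'));m4=pickle.load(open('w4.pkl','rb'))
T=camera_model('top');S=camera_model('scene')
a1=(m1,(402.75,140.5));a4=(m4,(320,191))
print('w1,w4',tri(a1,a4));print('all',tri(a1,a4,(T,(394,192.6)),(S,(264,154))))
s=state();Q=R.from_quat(s['eef_rot'],scalar_first=True);P=s['position']
g=np.array([.5973,-.2037,.153]);print('proj of g',proj(m4,g))
for gg in (g,tri(a1,a4)[0]): print('glass in tool',Q.inv().apply(gg-P))
o,d=ray(m4,(319.5,260));o=Q.inv().apply(o-P);d=Q.inv().apply(d);print('thread in tool',o+d*(-.0353-o[2])/d[2])
E
```

```text
w1,w4 (array([ 0.59609166, -0.20288147,  0.15868555]), [np.float64(0.00025754836472682667), np.float64(0.0002575483647267299)])
all (array([ 0.59723261, -0.20415489,  0.15031775]), [np.float64(0.0011515601177616648), np.float64(0.0008767900667020899), np.float64(0.0013494553537917542), np.float64(0.0023952301134203295)])
proj of g [320.15786758 190.37350274]
glass in tool [-9.15515393e-04 -8.82856744e-05  1.55582685e-01]
glass in tool [-4.74157675e-04 -2.49090337e-05  1.49729761e-01]
thread in tool [ 0.00047979 -0.00093536 -0.0353    ]
```

All views agree to about 1 mm. Advancing along the line of sight.

Call:
apply_moves(commands="2.6 0 0 1 0 0 0; 2.6 -0.1 0 2.5 0 0 0; 2.6 -0.1 0 4 0 0 0; 2.6 -0.1 0 5 0 0 0; 2.6 -0.1 0 5.7 0 0 0; 2.6 -0.1 0 6 0 0 0; 2.6 -0.1 0 6 0 0 0; 2.6 -0.1 0 6 0 0 0; 2.6 -0.1 0 6 0 0 0; 2.6 -0.1 0 6 0 0 0; 2.6 -0.1 0 6 0 0 0")

```text
time_s: 9.95
position: [0.5743, -0.1976, 0.2455]
eef_rot: [0.1, 0.807, 0.577, 0.078]
force: [-0.7, -0.4, -1.7]
finger_gap: 0.338
grip_force: 35.0
```

```bash
python3 snap.py w5; python3 - <<'E'
from h import *
s=state();Q=R.from_quat(s['eef_rot'],scalar_first=True)
print('glass in tool',Q.inv().apply(np.array([.5973,-.2037,.153])-s['position']),np.abs(s['joint_vel']).max(),s['force'],s['grip_force'])
S=read_camera('scene');W=cv2.imread('pics/w5.png')
f=lambda a,w:cv2.resize(a,(w,400),interpolation=cv2.INTER_CUBIC)
cv2.imwrite('pics/c5.png',np.hstack([f(S[100:200,215:305],360),f(W[160:360,210:430],440)]))
E
```

```text
10.0 [ 0.57428661 -0.19759924  0.24545922] [ 0.51318927  0.15792879 -0.33221108  1.90823918  0.10311456  0.83351876
 -0.19796238]
glass in tool [ 0.00074913 -0.00020698  0.09547219] 0.0018389373026294926 [-0.16305701 -0.13131794 -1.42057576] 34.99939262866974
```

View pics/c5.png

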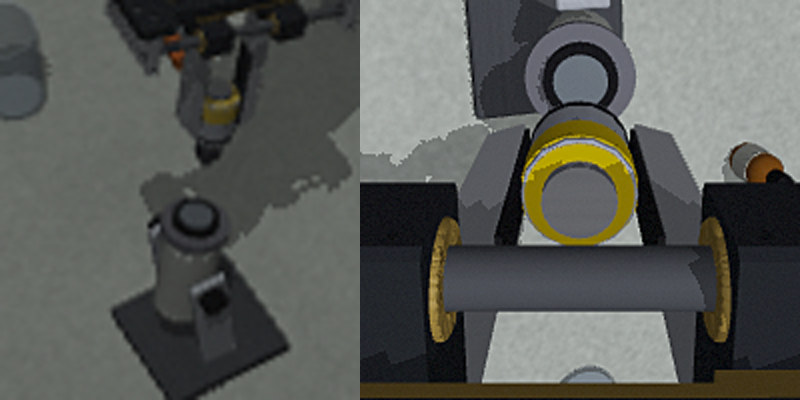

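The nose hangs in line above the glass with a clear gap in both views, the camera hasn't moved, and the arm is at rest. Handing in.

```bash
python3 -c "
from workcell import *
print(job_done())"
```

```text
the job is handed in; nothing more can be done
None
```

I handed the job in with the yellow objective held still, its front lens about 60 mm from the camera's glass and within about 1 mm of the line of sight by my measurements; the judge's result was not shown.

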